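# Index the jug on the chasing turntable and set the brake

### The job

With a fingertip, push on the spokes of the turntable to turn it until the handle of the brass jug standing on it points straight at the fixed pointer. Then push the brake lever all the way round against its stop pin. Turn the jug only by the turntable: do not touch or lift it, and leave the other things on the bench where they are.

Things in the scene. Friction and masses are not known exactly. Their poses are not given: they have to be found in the camera images.
- stand: fixed green iron foot of the turntable. Origin on the bench, on the turntable's vertical axis; its +y axis points from the axis to the fixed pointer, its -y axis to the brake; z up. Foot: disc of 85 mm radius, 16 mm high, with a 42 mm radius column up to 48 mm, and a flat bar 75 mm wide, 12 mm thick along y from -245 to +225 mm. The bench below the spokes is free elsewhere
- turntable (a joint): angle of the turntable about the vertical axis (rad, counter-clockwise from above positive; no end stops, stays where left; 2 N at a spoke turn it). Dark steel plate of 72 mm radius, top 72 mm above the bench, four equal level round spokes 90 degrees apart, 14 mm thick, centre line 60 mm above the bench, bare from 81 to 150 mm from the axis. At 0 one spoke lies along the stand's +x axis
- jug: brass jug, 0.5 to 1 kg, standing loose on the middle of the turntable, turning with it by friction. Origin at the centre of its underside, z up, +x towards its single loop handle. 106 mm high, widest radius 42 mm; the handle reaches out to 70 mm from its axis
- jug_handle (a point): middle of the jug's handle, 65 mm from the jug's axis, 72 mm above its underside
- pointer_tip (a point): tip of the fixed steel pointer, a thin level rod 122 mm above the bench that aims at the turntable's axis along the stand's -y; the tip is 96 mm from the axis. The rod is held by a post of 7 mm radius standing 205 mm from the axis, with a 22 mm clamp block on it, top 133 mm above the bench
- brake_pivot (a point): point on the vertical pivot of the brake lever, 210 mm from the turntable's axis along the stand's -y, 48 mm above the bench. The stop pin (5.5 mm radius, top 56 mm above the bench) stands 34 mm from the pivot and meets the lever at brake 1.047
- brake (a joint): angle of the brake lever about its vertical pivot (rad, counter-clockwise from above positive): 0 off, 1.047 fully on, at the stop pin. The lever is a level steel bar 12 mm wide and 12 mm high, centre line 48 mm above the bench, pointing away from the pivot; at 0 it points 110 degrees clockwise of the stand's +x axis, at 1.047 50 degrees clockwise of it. 1.5 N move it; it stays where left.
- brake_ball (a point): centre of the black ball (13 mm radius) on the free end of the brake lever, 110 mm from the pivot, 48 mm above the bench
- cup: bystander: open brass cup, 32 mm radius, 60 mm high; origin under its centre
- tin: bystander: plain metal tin, 30 mm radius, 75 mm high; origin under its centre
- pitch_block: bystander: wooden block 60 x 60 mm, 45 mm high; origin under its centre
- weight: bystander: small brass weight with a knob, 22 mm radius, 48 mm high; origin under its centre
- hammer: bystander: hammer lying on the bench, less than 300 mm long, along its own x
- brush: bystander: brush lying on the bench, less than 250 mm long, along its own x
- bowl: bystander: brass bowl, 55 mm radius, 45 mm high; origin under its centre
There are look-alikes about, which are no part of the job. What is shaped like the jug but green or purple is not meant.

How it is judged:
On the way, in this order (a step that is already met when the one before it is completed fails the run):
1. the jug's handle points at the pointer (within 7.5 degrees), the turntable at rest and the brake lever still off (angle between the x axis of jug and the y axis of stand, either way round below 0.13 rad and y of jug_handle in the frame of stand above 0 m and horizontal distance between jug and stand below 0.015 m and velocity of joint turntable between -0.05 and 0.05 rad/s and value of joint brake below 0.5 rad), for 0.3 s.
2. the brake lever is against its stop, the handle still pointing at the pointer (angle between the x axis of jug and the y axis of stand, either way round below 0.13 rad and y of jug_handle in the frame of stand above 0 m and value of joint brake above 0.96 rad), for 0.2 s.
At the end, for the whole second after the job is handed in: The jug's handle points at the pointer within 0.13 rad (7.5 degrees), the jug standing upright on the turntable within 15 mm of its axis, turntable at rest; the brake lever is within 0.087 rad (5 degrees) of its stop (joint above 0.96) (all of step 2 and horizontal distance between jug and stand below 0.015 m and velocity of joint turntable between -0.05 and 0.05 rad/s and angle between jug's own z axis and vertical below 0.1 rad and height (world z) of jug between 0.066 and 0.08 m and linear speed of jug below 0.02 m/s); the robot touches nothing.
It fails at once if the robot touches the jug (contact force between any of the fingers, the arm and jug above 0.5 N).
It fails at once if the jug is lifted, tipped or pushed off the middle of the turntable (height (world z) of jug above 0.085 m or angle between jug's own z axis and vertical above 0.25 rad or horizontal distance between jug and stand above 0.025 m).
It fails at once if another thing on the bench is moved by more than 20 mm (distance of any of cup, tin, pitch_block, weight, hammer, brush, bowl from where it was at the start of the episode above 0.02 m).
It also fails if it takes over 72 s, if anything falls off the work surface, if the arm or the gripper's body presses on something with over 40 N, if the wrist force passes 120 N, or if a joint passes its speed limit or range.

### The arm

A 6-joint arm with a two-finger parallel gripper is mounted at the origin on the work surface. World frame = base frame: x ahead of the robot, y to its left, z up, the work surface at z = 0. Lengths are in m, angles in rad, forces in N, time in s.
With the tool pointing down it reaches from about 0.35 to 0.975 m from the base axis. Payload 4.9 kg.
Tool frame: the origin (TCP) lies at the very end of the fingers, on their centre line; the grasp point (between the pads) lies 19 mm behind it; z points along the fingers, y is the line along which they close (so a half turn about z gives the same grasp; the last joint's range is limited). The gripper opens to 85 mm and grips with 20 to 120 N. Pads are 22 mm wide; open, the fingers measure 114 mm over their backs; the gripper's body (76 mm by 85 mm) begins 54 mm behind the grasp point. The pads swing forward as they close: fully open they stand 13 mm farther back than shut.
Start: joints at [1.13, 0.053, 1.613, -0, 1.476, -0.119], TCP at [0.198, 0.593, 0.231] pointing down, gripper open.
Joint ranges: [-3.01, 3.01], [-1.01, 2.22], [0.06, 2.58], [-1.02, 4.17], [0.09, 2.62], [-3.14, 3.14]. Speed limits (rad/s): [2.57, 2.57, 3.14, 3.14, 3.14, 3.14].

### API

Orientations are given as a unit quaternion [w, x, y, z].
In Python, from plant import state, optics, ticket, nets gives the robot as it stands. The module is installed in compiled form; this text tells all that it offers.
- The arm moves only by the shell command python3 -m inch 'ROWS' [OPENING]. ROWS is JSON, a list of rows, each an object of numbers: "dx", "dy", "dz": the shift along the tool's x, y, z as a fraction of full scale; "rx", "ry", "rz": the turn, a rotation vector about the tool's x, y, z as a fraction of full scale. In form: [{"dx": .., "dy": .., "dz": .., "rx": .., "ry": .., "rz": ..}, ...]. A call has 1 to 5 rows; each row is the pose to reach, as a shift and turn from the pose commanded when the call began, along the tool's axes at that moment; what a row does not reach only later rows make up. Full scale, the value 1, is 0.8 m for a shift and 1.5 rad for a turn. A row lasts 1/10 s, in which the tool goes at most 50 mm and 8.59 degrees, less where a joint would pass 70% of its speed; a pose out of reach is approached as far as the arm can. A call with a number of a shift or a turn outside -1 to 1 is refused whole. A call with a gripper value outside its range is refused whole. OPENING is the opening, from -1 (shut) to 1 (fully open), set as the call begins (- or left out, the last holds). The fingers move at their own pace and stop on an object; the grip force is fixed at half the most. Time passes only in rows, so rows that repeat a pose let the fingers close. It gives the time, the measured TCP pose, the force, the opening and the grip force at its end, in the units of the state.
- state(): the state, without advancing time (a new reading comes with each control period).
- optics.grab_frame(name): name is "scene" or "side" or "wrist"; returns the picture (480x640x3 uint8, red, green, blue); there is no depth.
- optics.camera_info(name): a dict with "fx", "fy", "cx", "cy" (pixels), "k1" (the pictures are not rectified: a ray, as slopes to the right and down, at radius r is drawn at 1 + k1 r^2 times it, then the intrinsics apply), "R" (3x3) and "t" (3): a world point X has camera coordinates R X + t. Camera axes: x right, y down, z forward; pixel columns grow to the right and rows downward; lengths in m; the calibration is good to about 2 mm. A picture is of the moment at which its call begins: read the wrist's pose just before it. camera_info takes no time and is no camera call; for the wrist camera it gives the pose at the moment of the call.
- ticket.job_done(): hands the job in; it is judged then, once.
Trained networks look in the newest picture that a camera, given by its name, has taken for a name from the list of things; names that differ only in an ending like _2 or _b are one class to them, and where a whole thing is asked for, a point or a joint stands for the part that bears it (a point fixed in the world has none). Each returns a list of dicts, best first, with "confidence" (0 to 1); they miss things now and then, are a little off and sometimes report something else, mostly with a low value. They report only what shows in the picture. A call takes as long as a camera call. They do not tell look-alikes from the thing itself.
- nets.boxes_of(camera, name): "bbox" ([centre column, centre row, width, height] in pixels, round what is visible of it).
- nets.outline_of(camera, name): "pixels" (480x640 bool, what is visible of it) and "bbox" ([centre column, centre row, width, height] in pixels, round what is visible of it).
The state is a dict: "time": time; "joint_pos": joint angles; "joint_vel": joint speeds; "joint_efforts": joint torques, N m; "tool_pos": TCP position; "tool_rot": TCP orientation; "contact_force": force on the tool from outside, world axes, zero at the start; "ft_torque": the same for the moment, N m; "gripper_width": opening from 0.0 (shut) to 1.0 (fully open); "grasp_force": force on a finger pad.
Only numpy, scipy, OpenCV 4.12 (cv2) and the standard library are available. Lean on these libraries where they do the work, as an engineer would, in place of code of your own. Each camera call takes 0.05 s, during which the arm holds its last target. There are 200 camera calls.

## Working session

There is one attempt and no reset: what is moved stays moved. The work goes in short steps, Python scripts to look and compute and a shell command to move; the robot and the scene stay as the last step left them, time stands still between calls to the robot, and variables do not carry over. Pictures are saved under pics/ and viewed, at most 10 in all, crops included, and the job is handed in when it is done.

```bash
mkdir -p pics
python3 - <<'E'
from plant import state, optics, nets
import cv2,numpy as np
s=state();print(s['time'],s['tool_pos'],s['tool_rot'],s['gripper_width'])
for c in ['scene','side']:
    im=optics.grab_frame(c);cv2.imwrite(f'pics/{c}0.png',im[:,:,::-1])
    i=optics.camera_info(c);R=np.array(i['R']);print(c,i['fx'],i['k1'],-R.T@np.array(i['t']),R[2])
    for n in ['stand','turntable','jug','brake','brake_ball','pointer_tip']:
        print(n,[(np.round(d['bbox']).tolist(),round(d['confidence'],2)) for d in nets.boxes_of(c,n)][:4])
E
```

```text
0.0 [0.19743175 0.59232774 0.23005901] [-2.71555610e-04  1.60229512e-01  9.87079229e-01 -1.01231023e-03] 1.0010374129730157
scene 504.90351455075154 -0.1360260575037677 [ 1.44385893 -0.87211332  0.96075808] [-0.59613987  0.57383273 -0.56154541]
stand [([322.0, 250.0, 133.0, 108.0], 0.89)]
turntable [([337.0, 250.0, 91.0, 40.0], 0.56)]
jug [([339.0, 226.0, 28.0, 39.0], 0.8), ([334.0, 190.0, 27.0, 35.0], 0.76), ([339.0, 252.0, 96.0, 37.0], 0.73), ([416.0, 271.0, 40.0, 41.0], 0.71)]
brake [([278.0, 287.0, 43.0, 29.0], 0.69)]
brake_ball [([278.0, 285.0, 41.0, 26.0], 0.85)]
pointer_tip [([320.0, 250.0, 130.0, 106.0], 0.91)]
side 531.3256139962898 -0.04755460681916179 [ 0.04165673 -0.89861159  0.83918881] [ 0.38440932  0.72281556 -0.57425356]
stand [([316.0, 270.0, 132.0, 149.0], 0.96), ([404.0, 279.0, 26.0, 32.0], 0.56)]
turntable [([307.0, 268.0, 118.0, 55.0], 0.81), ([367.0, 322.0, 32.0, 49.0], 0.31)]
jug [([176.0, 234.0, 31.0, 43.0], 0.87), ([385.0, 221.0, 31.0, 38.0], 0.83), ([305.0, 236.0, 32.0, 48.0], 0.76), ([274.0, 345.0, 50.0, 58.0], 0.62)]
brake [([366.0, 324.0, 37.0, 53.0], 0.56)]
brake_ball [([364.0, 322.0, 40.0, 53.0], 0.95), ([306.0, 269.0, 117.0, 56.0], 0.28)]
pointer_tip [([318.0, 271.0, 135.0, 149.0], 0.7)]
```

View pics/scene0.png

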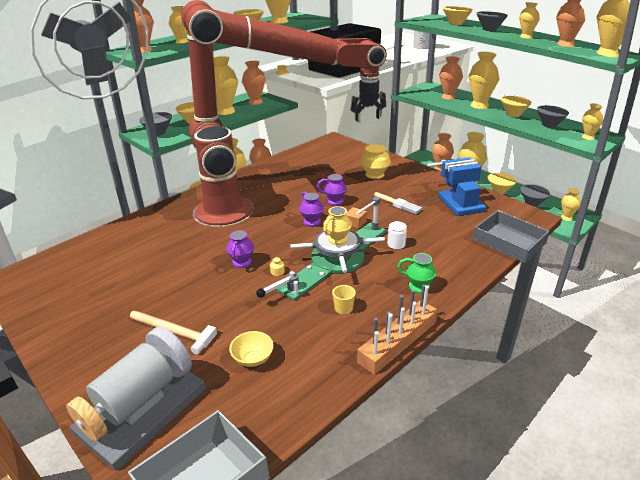

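View pics/side0.png

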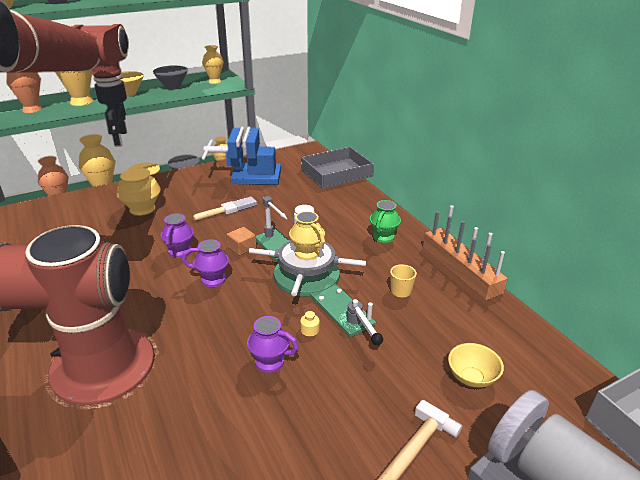

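The scene view shows the brass jug on the turntable at about (337,228), the pointer post at (376,212), the brake pivot at (293,283) and the ball at (261,293). The side view shows the axis at (306,260), the post at (268,215), the pivot at (354,315) and the ball at (377,339). I'll triangulate these roughly, then plan a look from above.

```bash
cat > h.py <<'E'
import numpy as np, cv2
from plant import state, optics, nets
from scipy.spatial.transform import Rotation as Ro
def ray(i,u,v):
    x=np.array([(u-i['cx'])/i['fx'],(v-i['cy'])/i['fy']]);y=x.copy()
    for _ in range(20): y=x/(1+i['k1']*(y@y))
    R=np.array(i['R']);return -R.T@np.array(i['t']), R.T@np.r_[y,1]
def atz(i,u,v,z):
    o,d=ray(i,u,v);return o+d*(z-o[2])/d[2]
def proj(i,X):
    c=np.atleast_2d(X)@np.array(i['R']).T+np.array(i['t']);s=c[:,:2]/c[:,2:]
    s=s*(1+i['k1']*(s**2).sum(1,keepdims=True));return s*[i['fx'],i['fy']]+[i['cx'],i['cy']]
def q(s): w,x,y,z=s['tool_rot'];return Ro.from_quat([x,y,z,w])
def rowto(p,s=None,yaw=None):
    """shift (fractions) to world TCP p from the present pose"""
    s=s or state();return np.round(q(s).inv().apply(np.array(p)-s['tool_pos'])/0.8,4)
E
python3 - <<'E'
from h import *
a=optics.camera_info('scene');b=optics.camera_info('side')
for n,z,p,r in [('ball',.048,(261,293),(377,339)),('plate',.072,(337,241),(307,258)),('clamp',.125,(376,198),(267,203)),('pivot',.06,(293,279),(354,308))]:
    print(n,atz(a,*p,z).round(3),atz(b,*r,z).round(3))
i=optics.camera_info('wrist');s=state();R=np.array(i['R'])
print('wristcam pos in tool',q(s).inv().apply(-R.T@np.array(i['t'])-s['tool_pos']),'axes in tool',(R@q(s).as_matrix()).round(2),i['fx'],q(s).as_matrix().round(3))
for n in ['cup','tin','pitch_block','weight','hammer','brush','bowl']:
  for c,i in (('scene',a),('side',b)):
    print(n,c,[(atz(i,*d['bbox'][:2],.03)[:2].round(3).tolist(),round(d['confidence'],2)) for d in nets.boxes_of(c,n)][:2])
E
```

```text
ball [ 0.535 -0.24   0.048] [ 0.53  -0.242  0.048]
plate [0.532 0.07  0.072] [0.515 0.057 0.072]
clamp [0.501 0.291 0.125] [0.499 0.266 0.125]
pivot [ 0.564 -0.145  0.06 ] [ 0.53  -0.146  0.06 ]
wristcam pos in tool [ 0.07434986  0.00035937 -0.14378523] axes in tool [[ 0.    1.    0.  ]
 [-0.96  0.   -0.29]
 [-0.29  0.    0.96]] 372.97987494557213 [[-0.949  0.316  0.   ]
 [ 0.316  0.949  0.   ]
 [-0.     0.    -1.   ]]
cup scene [([0.525, -0.173], 0.66), ([0.706, -0.073], 0.64)]
cup side [([0.718, -0.078], 0.91)]
tin scene [([0.608, 0.269], 0.96)]
tin side [([0.63, 0.302], 0.59)]
pitch_block scene [([0.432, 0.274], 0.8)]
pitch_block side [([0.419, 0.258], 0.69)]
weight scene [([0.45, -0.11], 0.71)]
weight side [([0.435, -0.125], 0.79)]
hammer scene [([0.477, -0.501], 0.85)]
hammer side [([0.473, -0.475], 0.85)]
brush scene [([0.475, 0.458], 0.69)]
brush side [([0.433, 0.444], 0.96), ([0.714, -0.08], 0.29)]
bowl scene [([0.663, -0.38], 0.71)]
bowl side [([0.681, -0.39], 0.6)]
```

```bash
python3 -m inch '[{"dz":-0.21},{"dx":-0.1,"dy":-0.1,"dz":-0.21},{"dx":-0.3,"dy":-0.3,"dz":-0.21},{"dx":-0.498,"dy":-0.506,"dz":-0.21},{"dx":-0.498,"dy":-0.506,"dz":-0.21}]' -1; python3 -c "
from h import *
print(rowto([.45,.08,.40]))"
```

```text
[-0.502  -0.5085 -0.2108]validation failed for argument at $[0]...
```

```bash
python3 -m inch '[{"dx":0,"dy":0,"dz":-0.21,"rx":0,"ry":0,"rz":0},{"dx":-0.1,"dy":-0.1,"dz":-0.21,"rx":0,"ry":0,"rz":0},{"dx":-0.3,"dy":-0.3,"dz":-0.21,"rx":0,"ry":0,"rz":0},{"dx":-0.498,"dy":-0.506,"dz":-0.21,"rx":0,"ry":0,"rz":0},{"dx":-0.498,"dy":-0.506,"dz":-0.21,"rx":0,"ry":0,"rz":0}]' -1; python3 -c "
from h import *
print(rowto([.45,.08,.40]))"
```

```text
time: 1.9
tool_pos: [0.2786, 0.4284, 0.3455]
tool_rot: [0.001, 0.16, 0.987, 0.001]
contact_force: [1.5, 0.4, -0.0]
gripper_width: 0.145
grasp_force: 0.0
[-0.3407 -0.3457 -0.0683]
```

```bash
for k in 1; do python3 -m inch '[{"dx":-0.34,"dy":-0.345,"dz":-0.068,"rx":0,"ry":0,"rz":0},{"dx":-0.34,"dy":-0.345,"dz":-0.068,"rx":0,"ry":0,"rz":0},{"dx":-0.34,"dy":-0.345,"dz":-0.068,"rx":0,"ry":0,"rz":0},{"dx":-0.34,"dy":-0.345,"dz":-0.068,"rx":0,"ry":0,"rz":0},{"dx":-0.34,"dy":-0.345,"dz":-0.068,"rx":0,"ry":0,"rz":0}]'; done; python3 -c "
from h import *
print(rowto([.45,.08,.40]))"
```

```text
time: 2.4
tool_pos: [0.3876, 0.2057, 0.3798]
tool_rot: [0.001, 0.16, 0.987, 0.0]
contact_force: [0.9, 0.0, -1.0]
gripper_width: -0.004
grasp_force: 0.0
[-0.1237 -0.1244 -0.0252]
```

```bash
python3 -m inch '[{"dx":-0.12,"dy":-0.12,"dz":-0.02,"rx":0,"ry":0,"rz":0},{"dx":-0.12,"dy":-0.12,"dz":-0.02,"rx":0,"ry":0,"rz":0},{"dx":-0.12,"dy":-0.12,"dz":-0.02,"rx":0,"ry":0,"rz":0},{"dx":-0.12,"dy":-0.12,"dz":-0.02,"rx":0,"ry":0,"rz":0},{"dx":-0.12,"dy":-0.12,"dz":-0.02,"rx":0,"ry":0,"rz":0}]'; python3 -c "
from h import *
print(rowto([.45,.08,.40]))
s=state();im=optics.grab_frame('wrist');cv2.imwrite('pics/w0.png',im[:,:,::-1])
import pickle;pickle.dump((s,optics.camera_info('wrist'),im),open('w0.pkl','wb'))
for n in ['jug','turntable','brake_ball','weight']: print(n,[(np.round(d['bbox'],1).tolist(),round(d['confidence'],2)) for d in nets.boxes_of('wrist',n)][:4])
"
```

```text
time: 2.9
tool_pos: [0.448, 0.0858, 0.3952]
tool_rot: [-0.0, 0.161, 0.987, 0.0]
contact_force: [0.2, 0.7, -0.5]
gripper_width: -0.004
grasp_force: 0.0
[-0.0046 -0.006  -0.006 ]
jug [([326.1, 261.4, 91.1, 73.5], 0.78), ([106.9, 156.8, 88.4, 81.2], 0.63), ([350.6, 44.2, 77.3, 88.4], 0.6), ([466.0, 2.5, 40.0, 3.0], 0.6)]
turntable [([330.1, 209.2, 211.4, 149.4], 0.68)]
brake_ball [([164.1, 299.9, 93.2, 35.9], 0.56)]
weight [([190.2, 219.3, 37.2, 31.3], 0.86)]
```

View pics/w0.png

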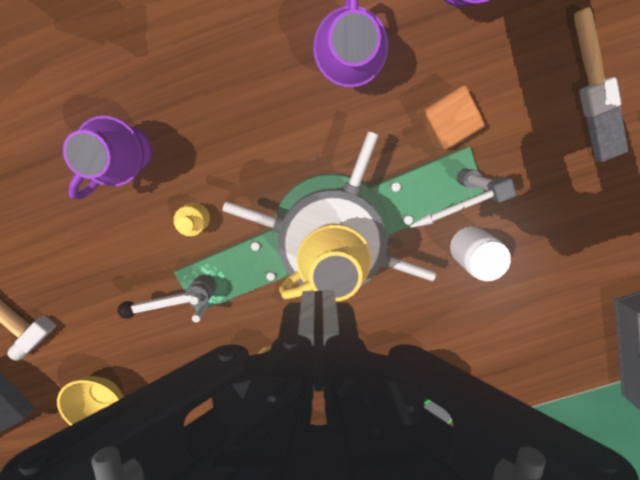

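The wrist view shows the spoke ends at (374,134), (226,207) and (434,276), the ball at (126,310) and the pointer tip near (412,223). The bar corners are at (471,148) and (176,272), and the handle is near (288,291) towards the lower left. I'll fit the stand pose and the angles to these.

Run:
```python
from h import *
import pickle
from scipy.optimize import least_squares
s,i,im=pickle.load(open('w0.pkl','rb'))
obs=np.array([(374,133),(225,207),(435,276),(412,223),(126,310),(471,148),(176,272)],float)
def model(p):
    x,y,a,th,b=p
    P=lambda u,v,z:(x+np.cos(a)*u-np.sin(a)*v,y+np.sin(a)*u+np.cos(a)*v,z)
    S=lambda k:P(.15*np.cos(th+k*np.pi/2),.15*np.sin(th+k*np.pi/2),.06)
    c=-1.9199+b
    return np.array([S(0),S(3),S(1),P(0,.096,.122),P(.11*np.cos(c),-.21+.11*np.sin(c),.048),P(-.0375,.225,.012),P(-.0375,-.245,.012)])
# spoke pixel -> find th seed
best=None
for th0 in np.arange(-np.pi,np.pi,.4):
    r=least_squares(lambda p:(proj(i,model(p))-obs).ravel(),[.525,.065,.1,th0,0])
    if best is None or r.cost<best.cost:best=r
print(best.x.round(4),best.cost,best.fun.reshape(-1,2).round(1).tolist())
x,y,a,th,b=best.x
print('pointer dir world',a+np.pi/2,'spokes world deg',np.degrees((a+th+np.arange(4)*np.pi/2))%360)
h=atz(i,287,290,.144);print('handle',h, 'ang world deg',np.degrees(np.arctan2(h[1]-y,h[0]-x)),'r',np.hypot(h[1]-y,h[0]-x))
ctr=proj(i,[[x,y,.072],[x,y,.178],[x,y,.144]]);print(ctr)
for t in range(0,360,20): print(t,proj(i,[[x+.065*np.cos(np.radians(t)),y+.065*np.sin(np.radians(t)),.144]])[0].round().tolist(),end=' ')
```

```text
[ 0.4902  0.1047  0.0527 -0.6056  0.4934] 20458.614832184285 [[-58.9, 180.3], [3.3, -19.6], [13.9, -37.4], [11.8, -27.6], [13.3, -10.3], [13.2, -26.3], [-0.3, -29.7]]
pointer dir world 1.623530565296841 spokes world deg [328.32194573  58.32194573 148.32194573 238.32194573]
handle [0.53698388 0.01949554 0.144     ] ang world deg -61.215472599510896 r 0.09719802696489747
[[341.58854548 215.52232026]
 [347.94498986 239.3689318 ]
 [345.56402233 230.43254262]]
0 [362.0, 282.0] 20 [380.0, 274.0] 40 [394.0, 260.0] 60 [403.0, 242.0] 80 [405.0, 222.0] 100 [399.0, 203.0] 120 [387.0, 186.0] 140 [369.0, 175.0] 160 [349.0, 171.0] 180 [327.0, 174.0] 200 [308.0, 184.0] 220 [295.0, 200.0] 240 [287.0, 219.0] 260 [287.0, 239.0] 280 [294.0, 257.0] 300 [307.0, 272.0] 320 [324.0, 281.0] 340 [343.0, 285.0]
```

```bash
cat > fit.py <<'E'
from h import *
import pickle
from scipy.optimize import least_squares
s,i,im=pickle.load(open('w0.pkl','rb'))
obs=np.array([(374,133),(225,207),(435,276),(412,223),(126,310),(471,148),(176,272)],float)
def model(p):
    x,y,a,th,b=p
    P=lambda u,v,z:(x+np.cos(a)*u-np.sin(a)*v,y+np.sin(a)*u+np.cos(a)*v,z)
    S=lambda k:P(.15*np.cos(th+k*np.pi/2),.15*np.sin(th+k*np.pi/2),.06)
    c=-1.9199+b
    return np.array([S(0),S(1),S(3),P(0,.096,.122),P(.11*np.cos(c),-.21+.11*np.sin(c),.048),P(-.0375,.225,.012),P(-.0375,-.245,.012)])
best=None
for th0 in np.arange(-np.pi,np.pi,.4):
    r=least_squares(lambda p:(proj(i,model(p))-obs).ravel(),[.525,.065,.1,th0,0])
    if best is None or r.cost<best.cost:best=r
print(best.x.round(4),best.cost,best.fun.reshape(-1,2).round(1).tolist())
x,y,a,th,b=best.x
print('pointer dir world deg',np.degrees(a)+90,'spokes world deg',np.degrees((a+th+np.arange(4)*np.pi/2))%360)
print(proj(i,[[x,y,.072],[x,y,.178],[x,y,.144]]).round().tolist())
for t in range(270,370,10):print(t,proj(i,[[x+.065*np.cos(np.radians(t)),y+.065*np.sin(np.radians(t)),.144]])[0].round().tolist(),end=' ')
E
python3 fit.py; python3 -c "
import cv2
im=cv2.imread('pics/w0.png')[180:330,220:420]
cv2.imwrite('pics/w0c.png',cv2.resize(im,None,fx=4,fy=4,interpolation=2))"
```

```text
[ 0.5243  0.0829  0.088  -3.8821  0.157 ] 12.337022172683023 [[-0.2, -0.4], [0.2, -0.6], [-0.1, -0.4], [-0.4, 3.3], [2.2, -0.9], [0.3, -1.9], [-1.9, 0.2]]
pointer dir world deg 95.04250202843647 spokes world deg [142.61595072 232.61595072 322.61595072  52.61595072]
[[333.0, 245.0], [338.0, 275.0], [336.0, 264.0]]
270 [282.0, 281.0] 280 [286.0, 289.0] 290 [292.0, 297.0] 300 [298.0, 303.0] 310 [306.0, 308.0] 320 [315.0, 312.0] 330 [324.0, 315.0] 340 [334.0, 316.0] 350 [343.0, 315.0] 360 [353.0, 313.0]
```

View pics/w0c.png

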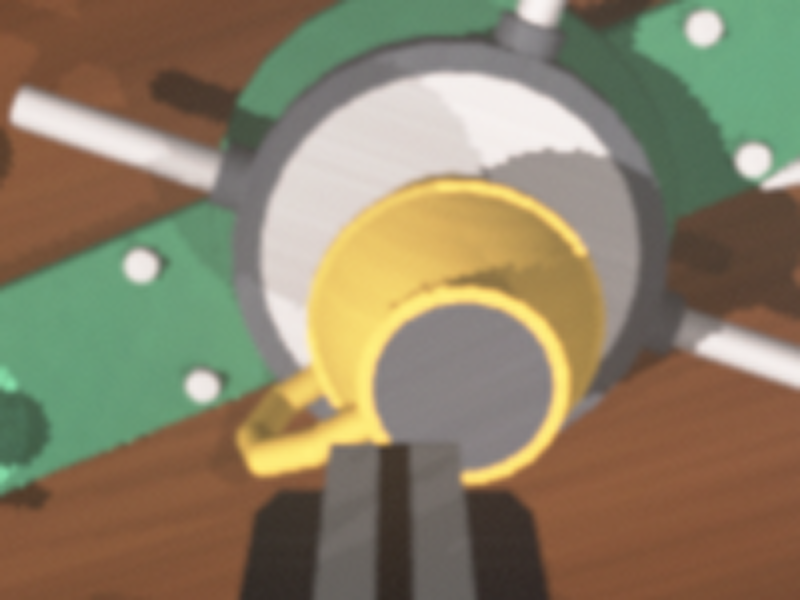

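The handle centre is at about (283,292), which puts it at roughly 282° in the world. The pointer is at 95°, so the table needs about +173° CCW. The spoke at 232.6° can be pushed in one sweep from about 220° to about 36°, which stays clear of the pointer.

```bash
cat > arc.py <<'E'
from h import *
import sys
C=np.array([.5243,.0829])
def at(deg,r=.13,z=.047): t=np.radians(deg);return [C[0]+r*np.cos(t),C[1]+r*np.sin(t),z]
E
python3 -c "
from arc import *
print(at(205),rowto(at(205,z=.2)),rowto(at(205)))"
```

```text
[np.float64(0.40647998768523547), np.float64(0.027959625973709094), 0.047] [ 0.0254 -0.0865  0.2439] [ 0.0254 -0.0866  0.4352]
```

```bash
python3 -m inch '[{"dx":0.025,"dy":-0.0865,"dz":0.05,"rx":0,"ry":0,"rz":0},{"dx":0.025,"dy":-0.0865,"dz":0.244,"rx":0,"ry":0,"rz":0},{"dx":0.025,"dy":-0.0865,"dz":0.244,"rx":0,"ry":0,"rz":0},{"dx":0.025,"dy":-0.0865,"dz":0.244,"rx":0,"ry":0,"rz":0},{"dx":0.025,"dy":-0.0865,"dz":0.244,"rx":0,"ry":0,"rz":0}]'; python3 -c "
from arc import *
print(rowto(at(205)))"
```

```text
time: 3.65
tool_pos: [0.404, 0.0276, 0.1946]
tool_rot: [-0.003, 0.16, 0.987, -0.0]
contact_force: [-0.4, -0.2, -0.0]
gripper_width: -0.0
grasp_force: 0.0
[-0.004   0.0017  0.1845]
```

```bash
python3 -m inch '[{"dx":0,"dy":0,"dz":0.06,"rx":0,"ry":0,"rz":0},{"dx":0,"dy":0,"dz":0.12,"rx":0,"ry":0,"rz":0},{"dx":0,"dy":0,"dz":0.16,"rx":0,"ry":0,"rz":0},{"dx":0,"dy":0,"dz":0.184,"rx":0,"ry":0,"rz":0},{"dx":0,"dy":0,"dz":0.184,"rx":0,"ry":0,"rz":0}]'
cat >> arc.py <<'E'
def rows(degs,r=.13,z=.047):
    s=state();c=np.array(s['tool_pos'])
    print(s['time'],'at',np.degrees(np.arctan2(*(c[:2]-C)[::-1]))%360,np.hypot(*(c[:2]-C)),c[2])
    for d in degs: print(d,rowto(at(d,r,z),s).round(3).tolist())
E
python3 -c "
from arc import *
rows([209,213,217,222,227])"
```

```text
time: 4.15
tool_pos: [0.404, 0.0279, 0.0494]
tool_rot: [-0.004, 0.159, 0.987, -0.0]
contact_force: [-0.4, -0.0, 0.1]
gripper_width: 0.002
grasp_force: 0.0
4.15 at 204.5548806920856 0.13229750209519942 0.0494280665310151
209 [-0.011, -0.007, 0.003]
213 [-0.02, -0.014, 0.003]
217 [-0.029, -0.021, 0.003]
222 [-0.041, -0.029, 0.003]
227 [-0.053, -0.035, 0.003]
```

```bash
python3 -m inch '[{"dx":-0.011,"dy":-0.007,"dz":0.003,"rx":0,"ry":0,"rz":0},{"dx":-0.020,"dy":-0.014,"dz":0.003,"rx":0,"ry":0,"rz":0},{"dx":-0.029,"dy":-0.021,"dz":0.003,"rx":0,"ry":0,"rz":0},{"dx":-0.041,"dy":-0.029,"dz":0.003,"rx":0,"ry":0,"rz":0},{"dx":-0.053,"dy":-0.035,"dz":0.003,"rx":0,"ry":0,"rz":0}]'; python3 -c "
from arc import *
rows([232,237,242,248,254])"
```

```text
time: 4.65
tool_pos: [0.4395, -0.0139, 0.0511]
tool_rot: [0.0, 0.161, 0.987, 0.0]
contact_force: [-0.3, 1.7, 0.2]
gripper_width: -0.003
grasp_force: 0.9
4.65 at 228.78128675871378 0.12871740946029459 0.05113181567545426
232 [-0.008, -0.005, 0.005]
237 [-0.021, -0.009, 0.005]
242 [-0.035, -0.012, 0.005]
248 [-0.052, -0.014, 0.005]
254 [-0.069, -0.014, 0.005]
```

```bash
python3 -m inch '[{"dx":-0.008,"dy":-0.005,"dz":0.003,"rx":0,"ry":0,"rz":0},{"dx":-0.021,"dy":-0.009,"dz":0.004,"rx":0,"ry":0,"rz":0},{"dx":-0.035,"dy":-0.012,"dz":0.004,"rx":0,"ry":0,"rz":0},{"dx":-0.052,"dy":-0.014,"dz":0.004,"rx":0,"ry":0,"rz":0},{"dx":-0.069,"dy":-0.014,"dz":0.004,"rx":0,"ry":0,"rz":0}]'; python3 -c "
from arc import *
rows([260,266,272,278,284])"
```

```text
time: 5.15
tool_pos: [0.4876, -0.0415, 0.0466]
tool_rot: [-0.001, 0.16, 0.987, 0.0]
contact_force: [-2.1, 1.6, 0.7]
gripper_width: 0.0
grasp_force: 1.1
5.15 at 253.57427092092428 0.12967082632661128 0.046619333976980454
260 [-0.018, 0.001, -0.0]
266 [-0.035, 0.005, -0.0]
272 [-0.051, 0.01, -0.001]
278 [-0.067, 0.016, -0.001]
284 [-0.082, 0.025, -0.001]
```

```bash
python3 -m inch '[{"dx":-0.018,"dy":0.001,"dz":0,"rx":0,"ry":0,"rz":0},{"dx":-0.035,"dy":0.005,"dz":0,"rx":0,"ry":0,"rz":0},{"dx":-0.051,"dy":0.010,"dz":0,"rx":0,"ry":0,"rz":0},{"dx":-0.067,"dy":0.016,"dz":0,"rx":0,"ry":0,"rz":0},{"dx":-0.082,"dy":0.025,"dz":0,"rx":0,"ry":0,"rz":0}]'; python3 -c "
from arc import *
rows([290,296,302,308,314])"
```

```text
time: 5.65
tool_pos: [0.556, -0.0434, 0.0463]
tool_rot: [-0.001, 0.16, 0.987, -0.0]
contact_force: [-2.9, 0.5, 1.0]
gripper_width: -0.0
grasp_force: 1.1
5.65 at 284.0987826083251 0.13019839184511103 0.046271387516888196
290 [-0.014, 0.01, -0.001]
296 [-0.026, 0.021, -0.001]
302 [-0.038, 0.034, -0.001]
308 [-0.048, 0.047, -0.001]
314 [-0.056, 0.062, -0.001]
```

```bash
python3 -m inch '[{"dx":-0.014,"dy":0.010,"dz":0,"rx":0,"ry":0,"rz":0},{"dx":-0.026,"dy":0.021,"dz":0,"rx":0,"ry":0,"rz":0},{"dx":-0.038,"dy":0.034,"dz":0,"rx":0,"ry":0,"rz":0},{"dx":-0.048,"dy":0.047,"dz":0,"rx":0,"ry":0,"rz":0},{"dx":-0.056,"dy":0.062,"dz":0,"rx":0,"ry":0,"rz":0}]'; python3 -c "
from arc import *
rows([320,326,332,338,344])"
```

```text
time: 6.15
tool_pos: [0.6149, -0.0098, 0.047]
tool_rot: [-0.0, 0.16, 0.987, -0.0]
contact_force: [-3.2, -1.5, 0.6]
gripper_width: 0.001
grasp_force: 1.0
6.15 at 314.3426669662598 0.1295760345292743 0.04703991745578118
320 [-0.007, 0.014, 0.0]
326 [-0.012, 0.03, 0.0]
332 [-0.016, 0.047, 0.0]
338 [-0.018, 0.064, 0.0]
344 [-0.018, 0.081, 0.0]
```

```bash
python3 -m inch '[{"dx":-0.007,"dy":0.014,"dz":0,"rx":0,"ry":0,"rz":0},{"dx":-0.012,"dy":0.030,"dz":0,"rx":0,"ry":0,"rz":0},{"dx":-0.016,"dy":0.047,"dz":0,"rx":0,"ry":0,"rz":0},{"dx":-0.018,"dy":0.064,"dz":0,"rx":0,"ry":0,"rz":0},{"dx":-0.018,"dy":0.081,"dz":0,"rx":0,"ry":0,"rz":0}]'; python3 -c "
from arc import *
rows([349,354,359,363,367])"
```

```text
time: 6.65
tool_pos: [0.6487, 0.0478, 0.0472]
tool_rot: [0.0, 0.16, 0.987, -0.0]
contact_force: [-2.6, -2.6, 0.6]
gripper_width: -0.003
grasp_force: 1.1
6.65 at 344.22691300454886 0.12927738304277347 0.04721152388519531
349 [0.0, 0.014, 0.0]
354 [0.003, 0.028, 0.0]
359 [0.006, 0.041, 0.0]
363 [0.01, 0.052, 0.0]
367 [0.015, 0.062, 0.0]
```

```bash
python3 -m inch '[{"dx":0,"dy":0.014,"dz":0,"rx":0,"ry":0,"rz":0},{"dx":0.003,"dy":0.028,"dz":0,"rx":0,"ry":0,"rz":0},{"dx":0.006,"dy":0.041,"dz":0,"rx":0,"ry":0,"rz":0},{"dx":0.010,"dy":0.052,"dz":0,"rx":0,"ry":0,"rz":0},{"dx":0.015,"dy":0.062,"dz":0,"rx":0,"ry":0,"rz":0}]'; python3 -c "
from arc import *
rows([371,375,379,382,385])"
```

```text
time: 7.15
tool_pos: [0.6526, 0.0984, 0.0473]
tool_rot: [0.0, 0.16, 0.987, 0.0]
contact_force: [0.1, -1.6, 0.1]
gripper_width: 0.001
grasp_force: 0.8
7.15 at 6.887469398294683 0.12920195303336016 0.047324478211038745
371 [0.004, 0.011, 0.0]
375 [0.01, 0.02, 0.0]
379 [0.017, 0.03, 0.0]
382 [0.022, 0.036, 0.0]
385 [0.028, 0.043, 0.0]
```

Run:
```python
from arc import *
o=[]
for c,(u,v) in (('scene',(337,235)),('side',(306,250))):
    im=optics.grab_frame(c)[v-60:v+60,u-80:u+80]
    o.append(cv2.resize(im,(400,300),interpolation=2))
cv2.imwrite('pics/c1.png',np.hstack(o)[:,:,::-1])
for c in('scene','side'):
    i=optics.camera_info(c)
    print(c,proj(i,[[C[0],C[1],.072]]).round(1).tolist(),[(t,proj(i,[at(t,.15,.06)]).round(1).tolist()) for t in range(0,90,10)])
```

```text
scene [[338.1, 238.5]] [(0, [[374.1, 261.1]]), (10, [[379.1, 257.1]]), (20, [[382.7, 252.8]]), (30, [[384.9, 248.2]]), (40, [[385.5, 243.5]]), (50, [[384.7, 238.9]]), (60, [[382.6, 234.4]]), (70, [[379.2, 230.3]]), (80, [[374.7, 226.7]])]
side [[305.7, 251.5]] [(0, [[356.7, 240.4]]), (10, [[351.0, 235.8]]), (20, [[344.0, 231.8]]), (30, [[336.2, 228.6]]), (40, [[327.6, 226.2]]), (50, [[318.5, 224.6]]), (60, [[309.1, 223.9]]), (70, [[299.6, 224.1]]), (80, [[290.3, 225.1]])]
```

View pics/c1.png

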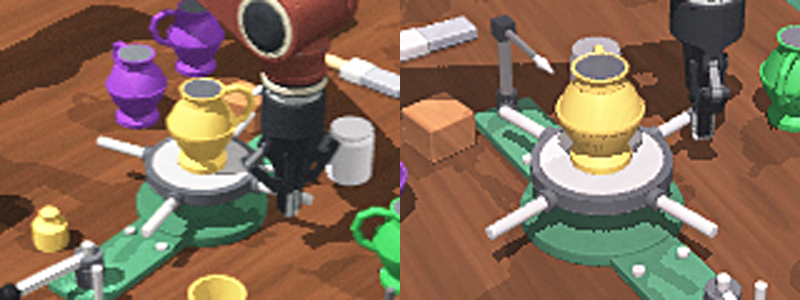

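The scene crop has the handle to the right, and the side crop has it behind the jug, nearly pointing away from the camera. Spoke ends in full-frame pixels: scene (297,231) and (317,267); side (266,233), (264,283) and (351,282). I'll work out the turntable angle from these.

Run:
```python
from arc import *
for c,l in (('scene',[(297,230.5),(317,267),(381,255)]),('side',[(266,233.5),(264.5,283),(351,282.5),(342,236)])):
    i=optics.camera_info(c)
    for p in l:
        P=atz(i,*p,.06);print(c,p,np.degrees(np.arctan2(P[1]-C[1],P[0]-C[0]))%90,np.hypot(*(P[:2]-C)))
    # handle: predicted pixel of handle middle / outer for angles
    print([(t,(proj(i,[at(t,.065,.144)])-(np.array([257,175]) if c=='scene' else [226,190]))*2.5) for t in range(50,90,10)])
rows([18,20,22,25])
```

```text
scene (297, 230.5) 18.331685814682544 0.14973274506282508
scene (317, 267) 18.981135904894444 0.14762287085566006
scene (381, 255) 14.96172995202085 0.14978688539491541
[(50, array([[255.05035614, 107.20708581]])), (60, array([[252.99236924, 102.5305716 ]])), (70, array([[249.4537406 ,  98.13480427]])), (80, array([[244.56182134,  94.14309503]]))]
side (266, 233.5) 19.70042497088015 0.1477354183637784
side (264.5, 283) 22.360147106993537 0.14736448001010066
side (351, 282.5) 17.407546204974864 0.15413054635827797
side (342, 236) 15.992044796518162 0.13099740187411174
[(50, array([[213.84968619,  59.84145973]])), (60, array([[202.7916138 ,  59.02768401]])), (70, array([[191.6228583 ,  59.21740553]])), (80, array([[180.64321216,  60.40654002]]))]
7.25 at 7.2436866714811226 0.1292053047380173 0.047329295760091164
18 [0.015, 0.026, 0.0]
20 [0.018, 0.031, 0.0]
22 [0.022, 0.035, 0.0]
25 [0.028, 0.042, 0.0]
```

```bash
python3 -c "
from arc import *
rows([11,16,21,25,29])"
```

```text
7.25 at 7.2436866714811226 0.1292053047380173 0.047329295760091164
11 [0.004, 0.01, 0.0]
16 [0.012, 0.022, 0.0]
21 [0.02, 0.033, 0.0]
25 [0.028, 0.042, 0.0]
29 [0.036, 0.05, 0.0]
```

```bash
python3 -m inch '[{"dx":0.004,"dy":0.010,"dz":0,"rx":0,"ry":0,"rz":0},{"dx":0.012,"dy":0.022,"dz":0,"rx":0,"ry":0,"rz":0},{"dx":0.020,"dy":0.033,"dz":0,"rx":0,"ry":0,"rz":0},{"dx":0.028,"dy":0.042,"dz":0,"rx":0,"ry":0,"rz":0},{"dx":0.036,"dy":0.050,"dz":0,"rx":0,"ry":0,"rz":0}]'
python3 - <<'E'
from arc import *
s=state();C2=at(20,.14,.22);print(rowto([.645,.12,.047]),rowto([.645,.12,.24]),rowto([.47,.09,.395]))
E
```

```text
time: 7.75
tool_pos: [0.6375, 0.1456, 0.0472]
tool_rot: [0.0, 0.16, 0.987, 0.0]
contact_force: [-0.3, -1.6, -0.5]
gripper_width: 0.001
grasp_force: 0.8
[-0.019  -0.0274  0.0002] [-0.0191 -0.0274 -0.241 ] [ 0.1766 -0.132  -0.4348]
```

```bash
python3 -m inch '[{"dx":-0.02,"dy":-0.027,"dz":0,"rx":0,"ry":0,"rz":0},{"dx":-0.02,"dy":-0.027,"dz":-0.0625,"rx":0,"ry":0,"rz":0},{"dx":-0.02,"dy":-0.027,"dz":-0.125,"rx":0,"ry":0,"rz":0},{"dx":-0.02,"dy":-0.027,"dz":-0.1875,"rx":0,"ry":0,"rz":0},{"dx":-0.02,"dy":-0.027,"dz":-0.25,"rx":0,"ry":0,"rz":0}]'; python3 -c "
from arc import *
print(rowto([.42,.08,.40]))"
```

```text
time: 8.25
tool_pos: [0.6457, 0.1202, 0.2493]
tool_rot: [0.0, 0.16, 0.987, 0.001]
contact_force: [0.8, 0.2, 0.6]
gripper_width: 0.001
grasp_force: 0.0
[ 0.2518 -0.1365 -0.1886]
```

```bash
python3 -m inch '[{"dx":0,"dy":0,"dz":-0.0625,"rx":0,"ry":0,"rz":0},{"dx":0.05,"dy":-0.03,"dz":-0.11,"rx":0,"ry":0,"rz":0},{"dx":0.09,"dy":-0.06,"dz":-0.14,"rx":0,"ry":0,"rz":0},{"dx":0.14,"dy":-0.09,"dz":-0.17,"rx":0,"ry":0,"rz":0},{"dx":0.19,"dy":-0.12,"dz":-0.188,"rx":0,"ry":0,"rz":0}]'; python3 -m inch '[{"dx":0.055,"dy":-0.016,"dz":0,"rx":0,"ry":0,"rz":0},{"dx":0.061,"dy":-0.016,"dz":0,"rx":0,"ry":0,"rz":0},{"dx":0.061,"dy":-0.016,"dz":0,"rx":0,"ry":0,"rz":0},{"dx":0.061,"dy":-0.016,"dz":0,"rx":0,"ry":0,"rz":0},{"dx":0.061,"dy":-0.016,"dz":0,"rx":0,"ry":0,"rz":0}]'
python3 - <<'E'
from arc import *
s=state();i=optics.camera_info('wrist');im=optics.grab_frame('wrist')
import pickle;pickle.dump((s,i,im),open('w1.pkl','wb'))
c=proj(i,[[*C,.1]])[0].astype(int);print(c)
u,v=c[0]-120,c[1]-90;print('crop origin',u,v)
cv2.imwrite('pics/w1.png',cv2.resize(im[v:v+180,u:u+240],None,fx=10/3,fy=10/3,interpolation=2)[:,:,::-1])
print([(t,((proj(i,[at(t,.065,.144)])[0]-[u,v])*10/3).round().tolist()) for t in (75,85,95,105)])
print('axis z.072,.144,.178',((proj(i,[[*C,z] for z in(.072,.144,.178)])-[u,v])*10/3).round().tolist())
E
```

```text
time: 8.75
tool_pos: [0.4774, 0.0783, 0.3972]
tool_rot: [0.001, 0.16, 0.987, 0.001]
contact_force: [-0.3, -0.4, 0.8]
gripper_width: 0.0
grasp_force: 0.0
time: 9.25
tool_pos: [0.4293, 0.0812, 0.3943]
tool_rot: [-0.001, 0.16, 0.987, 0.0]
contact_force: [-0.0, 1.0, 0.7]
gripper_width: 0.001
grasp_force: 0.0
[343 263]
crop origin 223 173
[(75, [599.0, 338.0]), (85, [596.0, 307.0]), (95, [587.0, 277.0]), (105, [573.0, 249.0])]
axis z.072,.144,.178 [[396.0, 279.0], [408.0, 348.0], [416.0, 390.0]]
```

View pics/w1.png

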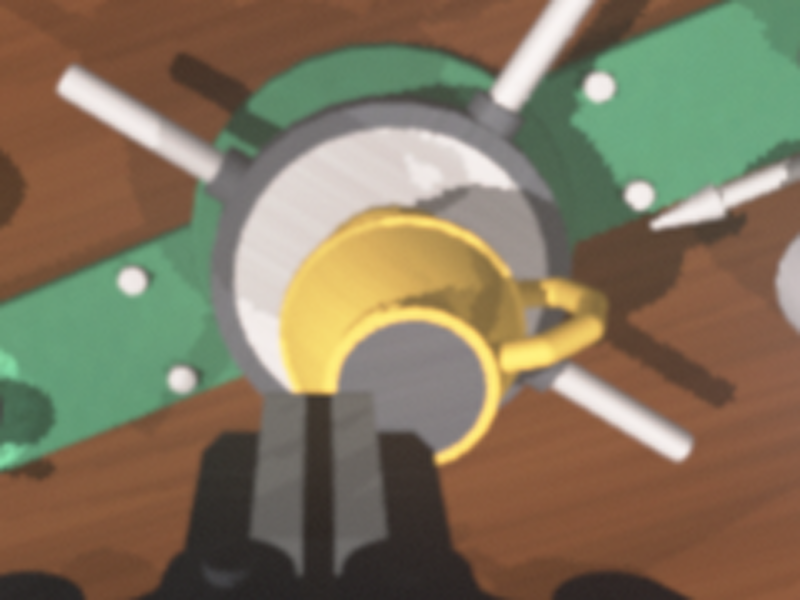

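The handle's outer end is at crop (604,305), about 85°. Spoke ends are at (68,78) and (688,450), the pointer tip at (652,225). I'll compute the remaining turn.

Run:
```python
from arc import *
import pickle
s,i,im=pickle.load(open('w1.pkl','rb'))
f=lambda p:np.array(p)*.3+[223,173]
for n,p,z in (('sp',(66,78),.06),('sp',(688,451),.06),('handle',(604,305),.144),('ptr',(652,225),.122),('rimcentre',(420,385),.178)):
    P=atz(i,*f(p),z)[:2]-C;print(n,np.degrees(np.arctan2(P[1],P[0]))%360,np.hypot(*P))
print(rowto([*at(30,.13,.24)]),rowto(at(20,.13,.047)))
```

```text
sp 220.32712829512485 0.15080946841111334
sp 38.72380411430319 0.15154710213612582
handle 85.0899497627489 0.06781000480904494
ptr 95.07950587754188 0.0940185969381255
rimcentre 125.28427939504745 0.0021071390030488694
[-0.2202  0.1613  0.1924] [-0.2401  0.1408  0.4336]
```

Pointer 95.1°, handle about 86°, spoke at 39.5°. It needs about +9° more, so the tool should go to about 38° at contact.

```bash
python3 -m inch '[{"dx":-0.05,"dy":0.03,"dz":0,"rx":0,"ry":0,"rz":0},{"dx":-0.1,"dy":0.06,"dz":0.02,"rx":0,"ry":0,"rz":0},{"dx":-0.15,"dy":0.09,"dz":0.05,"rx":0,"ry":0,"rz":0},{"dx":-0.2,"dy":0.115,"dz":0.08,"rx":0,"ry":0,"rz":0},{"dx":-0.24,"dy":0.14,"dz":0.1,"rx":0,"ry":0,"rz":0}]'; python3 -m inch '[{"dx":0,"dy":0,"dz":0.06,"rx":0,"ry":0,"rz":0},{"dx":0,"dy":0,"dz":0.12,"rx":0,"ry":0,"rz":0},{"dx":0,"dy":0,"dz":0.18,"rx":0,"ry":0,"rz":0},{"dx":0,"dy":0,"dz":0.18,"rx":0,"ry":0,"rz":0},{"dx":0,"dy":0,"dz":0.18,"rx":0,"ry":0,"rz":0}]'; python3 -c "
from arc import *
rows([20])"
```

```text
time: 9.8
tool_pos: [0.6482, 0.1267, 0.3113]
tool_rot: [-0.002, 0.16, 0.987, -0.0]
contact_force: [-0.4, 1.0, 0.4]
gripper_width: 0.003
grasp_force: 0.0
time: 10.3
tool_pos: [0.6459, 0.1265, 0.1699]
tool_rot: [-0.001, 0.16, 0.987, -0.0]
contact_force: [-0.7, 0.2, 0.7]
gripper_width: -0.001
grasp_force: 0.0
10.3 at 19.73196836350972 0.12923765032559095 0.16990694435969164
20 [-0.001, 0.001, 0.154]
```

```bash
python3 -m inch '[{"dx":0,"dy":0,"dz":0.05,"rx":0,"ry":0,"rz":0},{"dx":0,"dy":0,"dz":0.1,"rx":0,"ry":0,"rz":0},{"dx":0,"dy":0,"dz":0.14,"rx":0,"ry":0,"rz":0},{"dx":0,"dy":0,"dz":0.154,"rx":0,"ry":0,"rz":0},{"dx":0,"dy":0,"dz":0.154,"rx":0,"ry":0,"rz":0}]';python3 -c "
from arc import *
rows([24,28,32,35,38])"
```

```text
time: 10.8
tool_pos: [0.647, 0.1266, 0.0491]
tool_rot: [0.0, 0.16, 0.987, 0.0]
contact_force: [-0.2, -0.2, 0.3]
gripper_width: -0.0
grasp_force: 0.0
10.8 at 19.596306595497747 0.1302806612410444 0.049069046167814045
24 [0.008, 0.009, 0.003]
28 [0.016, 0.017, 0.003]
32 [0.025, 0.025, 0.003]
35 [0.032, 0.03, 0.003]
38 [0.038, 0.035, 0.003]
```

Now push, back off and rise.

```bash
python3 -m inch '[{"dx":0.008,"dy":0.009,"dz":0.002,"rx":0,"ry":0,"rz":0},{"dx":0.016,"dy":0.017,"dz":0.002,"rx":0,"ry":0,"rz":0},{"dx":0.025,"dy":0.025,"dz":0.002,"rx":0,"ry":0,"rz":0},{"dx":0.032,"dy":0.030,"dz":0.002,"rx":0,"ry":0,"rz":0},{"dx":0.038,"dy":0.035,"dz":0.002,"rx":0,"ry":0,"rz":0}]'; python3 -c "
from arc import *
rows([38])"; python3 -m inch '[{"dx":0,"dy":0,"dz":0,"rx":0,"ry":0,"rz":0},{"dx":-0.035,"dy":-0.03,"dz":0,"rx":0,"ry":0,"rz":0},{"dx":-0.035,"dy":-0.03,"dz":-0.06,"rx":0,"ry":0,"rz":0},{"dx":-0.035,"dy":-0.03,"dz":-0.12,"rx":0,"ry":0,"rz":0},{"dx":-0.035,"dy":-0.03,"dz":-0.18,"rx":0,"ry":0,"rz":0}]'; python3 -c "
from arc import *
print(rowto([.42,.06,.40]))"
```

```text
time: 11.3
tool_pos: [0.6263, 0.1634, 0.0474]
tool_rot: [0.001, 0.16, 0.987, 0.0]
contact_force: [1.4, -0.6, 0.0]
gripper_width: 0.004
grasp_force: 0.8
11.3 at 38.30383655765268 0.12995337411421753 0.04737506291399794
38 [-0.001, -0.0, 0.0]
time: 11.8
tool_pos: [0.6443, 0.1308, 0.1907]
tool_rot: [-0.001, 0.161, 0.987, -0.0]
contact_force: [0.8, 0.3, -0.6]
gripper_width: -0.003
grasp_force: 0.0
[ 0.2386 -0.1729 -0.2609]
```

```bash
python3 -m inch '[{"dx":0,"dy":0,"dz":-0.06,"rx":0,"ry":0,"rz":0},{"dx":0,"dy":0,"dz":-0.12,"rx":0,"ry":0,"rz":0},{"dx":0.04,"dy":-0.025,"dz":-0.17,"rx":0,"ry":0,"rz":0},{"dx":0.08,"dy":-0.05,"dz":-0.21,"rx":0,"ry":0,"rz":0},{"dx":0.13,"dy":-0.08,"dz":-0.24,"rx":0,"ry":0,"rz":0}]'; python3 -m inch '[{"dx":0.05,"dy":-0.035,"dz":-0.02,"rx":0,"ry":0,"rz":0},{"dx":0.09,"dy":-0.07,"dz":-0.02,"rx":0,"ry":0,"rz":0},{"dx":0.11,"dy":-0.09,"dz":-0.02,"rx":0,"ry":0,"rz":0},{"dx":0.11,"dy":-0.09,"dz":-0.02,"rx":0,"ry":0,"rz":0},{"dx":0.11,"dy":-0.09,"dz":-0.02,"rx":0,"ry":0,"rz":0}]'
python3 - <<'E'
from arc import *
s=state();i=optics.camera_info('wrist');im=optics.grab_frame('wrist')
import pickle;pickle.dump((s,i,im),open('w2.pkl','wb'))
c=proj(i,[[*C,.1]])[0].astype(int)
u,v=max(c[0]-240,0),c[1]-140;print('crop origin',u,v)
cv2.imwrite('pics/w2.png',cv2.resize(im[v:v+210,u:u+360],None,fx=2.2,fy=2.2,interpolation=2)[:,:,::-1])
E
```

```text
time: 12.3
tool_pos: [0.5312, 0.1044, 0.3813]
tool_rot: [0.001, 0.16, 0.987, 0.0]
contact_force: [-0.2, -0.6, 0.3]
gripper_width: 0.001
grasp_force: 0.0
time: 12.8
tool_pos: [0.4257, 0.0642, 0.395]
tool_rot: [0.0, 0.16, 0.987, 0.0]
contact_force: [0.2, -0.3, 0.2]
gripper_width: 0.004
grasp_force: 0.0
crop origin 116 121
```

View pics/w2.png

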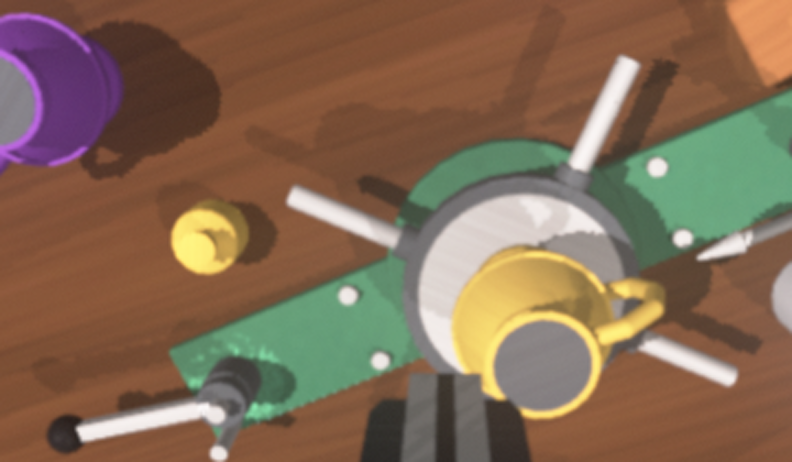

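The handle's outer end is at crop (663,298) and the pointer tip at (700,258). Spoke ends are at (290,194), (627,58) and (738,380). The ball is at (66,434), the pivot top near (213,411) and the stop pin top near (218,453).

Run:
```python
from arc import *
import pickle
s,i,im=pickle.load(open('w2.pkl','rb'))
f=lambda p:np.array(p)/2.2+[116,121]
for n,p,z in (('sp',(289,193),.06),('sp',(628,57),.06),('sp',(739,380),.06),('handle',(663,298),.144),('ptr',(699,258),.122),('ball',(66,434),.048),('pin',(218,453),.056)):
    W=atz(i,*f(p),z)[:2];P=W-C;print(n,W.round(4),np.degrees(np.arctan2(P[1],P[0]))%360,np.hypot(*P))
a=.088
S=lambda u,v:C+[np.cos(a)*u-np.sin(a)*v,np.sin(a)*u+np.cos(a)*v]
for b in (0,1.047):
    c=-1.9199+b;print(b,'ball',S(.11*np.cos(c),-.21+.11*np.sin(c)))
print('pivot',S(0,-.21))
```

```text
sp [ 0.4236 -0.0322] 228.80238482460558 0.15294334526624995
sp [0.4109 0.1797] 139.52335846255536 0.1490509248164177
sp [0.6284 0.1963] 47.457286757040436 0.15392837690166708
handle [0.5229 0.15  ] 91.23700226428326 0.06712105753254352
ptr [0.5164 0.1772] 94.81862531873401 0.09461650332007576
ball [ 0.5314 -0.2395] 271.2592597485454 0.32243764932586005
pin [ 0.5731 -0.1432] 282.1813495849643 0.2312791376954422
0 ball [ 0.51435999 -0.23255903]
1.047 ball [ 0.62057664 -0.20403039]
pivot [ 0.54275616 -0.1262874 ]
```

The spoke says 48.6°, but the handle estimate depends on its assumed height (91–98°). I'll put the camera straight above the axis, where height only shifts things radially.

```bash
python3 -m inch '[{"dx":-0.06,"dy":0.02,"dz":0,"rx":0,"ry":0,"rz":0},{"dx":-0.12,"dy":0.04,"dz":0,"rx":0,"ry":0,"rz":0},{"dx":-0.18,"dy":0.055,"dz":0,"rx":0,"ry":0,"rz":0},{"dx":-0.2,"dy":0.061,"dz":0,"rx":0,"ry":0,"rz":0},{"dx":-0.2,"dy":0.061,"dz":0,"rx":0,"ry":0,"rz":0}]'
python3 - <<'E'
from arc import *
s=state();i=optics.camera_info('wrist');im=optics.grab_frame('wrist')
R=np.array(i['R']);print('cam',-R.T@np.array(i['t']))
import pickle;pickle.dump((s,i,im),open('w3.pkl','wb'))
c=proj(i,[[*C,.1]])[0].astype(int);print(c)
u,v=c[0]-100,max(c[1]-110,0);print('crop origin',u,v)
cv2.imwrite('pics/w3.png',cv2.resize(im[v:v+150,u:u+200],None,fx=4,fy=4,interpolation=2)[:,:,::-1])
print('axis',((proj(i,[[*C,z] for z in(.072,.144,.178)])-[u,v])*4).round().tolist(),[(t,((proj(i,[at(t,.065,.144)])[0]-[u,v])*4).round().tolist()) for t in (85,90,95,100)])
E
```

```text
time: 13.35
tool_pos: [0.5953, 0.06, 0.3915]
tool_rot: [-0.003, 0.16, 0.987, -0.0]
contact_force: [-0.6, -0.1, 0.8]
gripper_width: -0.001
grasp_force: 0.0
cam [0.5257003  0.08379164 0.53563897]
[317 128]
crop origin 217 18
axis [[402.0, 441.0], [402.0, 441.0], [401.0, 440.0]] [(85, [655.0, 379.0]), (90, [650.0, 356.0]), (95, [642.0, 333.0]), (100, [633.0, 311.0])]
```

View pics/w3.png

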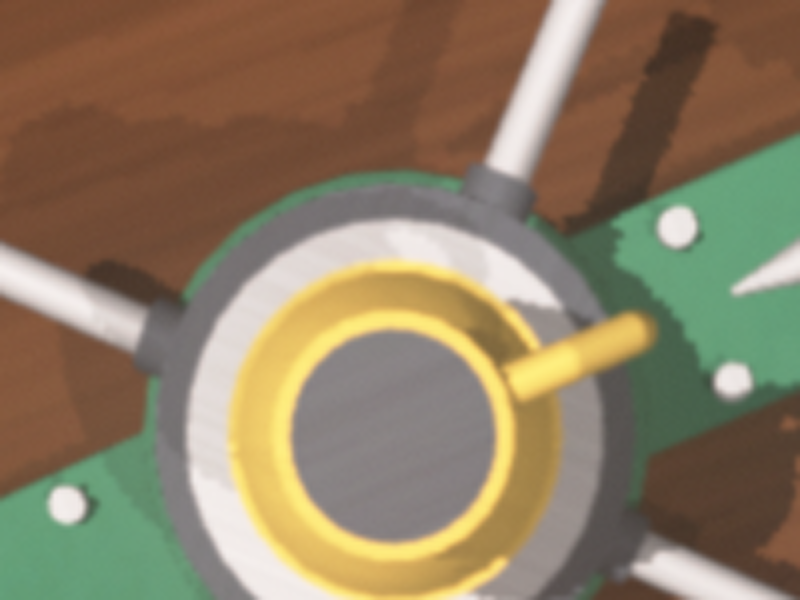

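Seen from straight above, the jug's centre, the handle end (645,328) and the pointer tip (735,291) lie on one line to within about 1°. The handle is aligned. Next is the brake.

```bash
cat >> arc.py <<'E'
B=np.array([.5428,-.1263])
def bk(deg,r=.09,z=.036): t=np.radians(deg);return [B[0]+r*np.cos(t),B[1]+r*np.sin(t),z]
def brows(degs,r=.09,z=.036):
    s=state();c=np.array(s['tool_pos'])[:2]-B
    print(s['time'],'at',np.degrees(np.arctan2(c[1],c[0]))%360,np.hypot(*c))
    for d in degs: print(d,rowto(bk(d,r,z),s).round(3).tolist())
E
python3 -c "
from arc import *
print(rowto(bk(233,z=.25)))"
```

```text
[ 0.0222 -0.3478  0.1787]
```

```bash
python3 -m inch '[{"dx":0.004,"dy":-0.06,"dz":0,"rx":0,"ry":0,"rz":0},{"dx":0.008,"dy":-0.12,"dz":0,"rx":0,"ry":0,"rz":0},{"dx":0.012,"dy":-0.18,"dz":0.02,"rx":0,"ry":0,"rz":0},{"dx":0.016,"dy":-0.235,"dz":0.04,"rx":0,"ry":0,"rz":0},{"dx":0.02,"dy":-0.29,"dz":0.06,"rx":0,"ry":0,"rz":0}]'; python3 -m inch '[{"dx":0.002,"dy":-0.055,"dz":0.02,"rx":0,"ry":0,"rz":0},{"dx":0.002,"dy":-0.057,"dz":0.07,"rx":0,"ry":0,"rz":0},{"dx":0.002,"dy":-0.057,"dz":0.12,"rx":0,"ry":0,"rz":0},{"dx":0.002,"dy":-0.057,"dz":0.12,"rx":0,"ry":0,"rz":0},{"dx":0.002,"dy":-0.057,"dz":0.12,"rx":0,"ry":0,"rz":0}]'; python3 -c "
from arc import *
print(rowto(bk(233)))"
```

```text
time: 13.9
tool_pos: [0.5029, -0.156, 0.3471]
tool_rot: [0.001, 0.16, 0.987, -0.0]
contact_force: [1.3, -0.1, -0.3]
gripper_width: -0.004
grasp_force: 0.0
time: 14.4
tool_pos: [0.4881, -0.1974, 0.2515]
tool_rot: [-0.0, 0.16, 0.987, 0.0]
contact_force: [0.0, 0.4, 0.2]
gripper_width: 0.002
grasp_force: 0.0
[-0.0012 -0.0008  0.2693]
```

```bash
python3 -m inch '[{"dx":0,"dy":0,"dz":0.06,"rx":0,"ry":0,"rz":0},{"dx":0,"dy":0,"dz":0.12,"rx":0,"ry":0,"rz":0},{"dx":0,"dy":0,"dz":0.18,"rx":0,"ry":0,"rz":0},{"dx":0,"dy":0,"dz":0.24,"rx":0,"ry":0,"rz":0},{"dx":0,"dy":0,"dz":0.269,"rx":0,"ry":0,"rz":0}]'; python3 -c "
from arc import *
brows([240,248,256,264,272])"
```

```text
time: 14.9
tool_pos: [0.4885, -0.1973, 0.0348]
tool_rot: [-0.001, 0.16, 0.987, 0.0]
contact_force: [-0.4, 0.2, -0.5]
gripper_width: -0.003
grasp_force: 0.0
14.9 at 232.6048019984836 0.08935720667926678
240 [-0.014, -0.005, -0.002]
248 [-0.029, -0.007, -0.002]
256 [-0.045, -0.007, -0.002]
264 [-0.06, -0.004, -0.002]
272 [-0.076, 0.0, -0.002]
```

```bash
python3 -m inch '[{"dx":-0.014,"dy":-0.005,"dz":0,"rx":0,"ry":0,"rz":0},{"dx":-0.029,"dy":-0.007,"dz":0,"rx":0,"ry":0,"rz":0},{"dx":-0.045,"dy":-0.007,"dz":0,"rx":0,"ry":0,"rz":0},{"dx":-0.060,"dy":-0.004,"dz":0,"rx":0,"ry":0,"rz":0},{"dx":-0.076,"dy":0,"dz":0,"rx":0,"ry":0,"rz":0}]'; python3 -c "
from arc import *
brows([278,284,290,295,299])"
```

```text
time: 15.4
tool_pos: [0.5491, -0.2185, 0.0392]
tool_rot: [0.002, 0.16, 0.987, -0.001]
contact_force: [-2.6, 0.7, 1.4]
gripper_width: 0.001
grasp_force: 1.2
15.4 at 273.9273703720471 0.09242990238940761
278 [-0.006, 0.006, 0.004]
284 [-0.016, 0.012, 0.004]
290 [-0.026, 0.019, 0.004]
295 [-0.033, 0.025, 0.004]
299 [-0.039, 0.031, 0.004]
```

```bash
python3 -m inch '[{"dx":-0.006,"dy":0.006,"dz":0.002,"rx":0,"ry":0,"rz":0},{"dx":-0.016,"dy":0.012,"dz":0.002,"rx":0,"ry":0,"rz":0},{"dx":-0.026,"dy":0.019,"dz":0.002,"rx":0,"ry":0,"rz":0},{"dx":-0.033,"dy":0.025,"dz":0.002,"rx":0,"ry":0,"rz":0},{"dx":-0.039,"dy":0.031,"dz":0.002,"rx":0,"ry":0,"rz":0}]'; python3 -c "
from arc import *
brows([301,303,305,307,309])"
```

```text
time: 15.9
tool_pos: [0.584, -0.2032, 0.0342]
tool_rot: [-0.0, 0.16, 0.987, 0.0]
contact_force: [-2.5, -0.1, -0.1]
gripper_width: 0.003
grasp_force: 0.9
15.9 at 298.20846915743545 0.08721103647736336
301 [-0.006, 0.002, -0.002]
303 [-0.009, 0.005, -0.002]
305 [-0.011, 0.008, -0.002]
307 [-0.013, 0.011, -0.002]
309 [-0.016, 0.014, -0.002]
```

Force is still only friction (2.5 N), so keep pushing until the stop is felt.

```bash
python3 -m inch '[{"dx":-0.005,"dy":0.002,"dz":0,"rx":0,"ry":0,"rz":0},{"dx":-0.008,"dy":0.005,"dz":0,"rx":0,"ry":0,"rz":0},{"dx":-0.010,"dy":0.007,"dz":0,"rx":0,"ry":0,"rz":0},{"dx":-0.010,"dy":0.007,"dz":0,"rx":0,"ry":0,"rz":0},{"dx":-0.010,"dy":0.007,"dz":0,"rx":0,"ry":0,"rz":0}]'; python3 -c "
from arc import *
brows([307,309,311])"
```

```text
time: 16.4
tool_pos: [0.5866, -0.2029, 0.0335]
tool_rot: [-0.008, 0.16, 0.987, -0.003]
contact_force: [-24.6, -7.3, 12.4]
gripper_width: -0.005
grasp_force: 11.5
16.4 at 299.7978890594087 0.08823158150448931
307 [-0.01, 0.01, -0.003]
309 [-0.012, 0.013, -0.003]
311 [-0.015, 0.016, -0.003]
```

The stop is felt at 25 N. Back off the way it came, rise and check.

```bash
python3 -m inch '[{"dx":0.010,"dy":-0.007,"dz":0,"rx":0,"ry":0,"rz":0},{"dx":0.045,"dy":-0.025,"dz":0,"rx":0,"ry":0,"rz":0},{"dx":0.055,"dy":-0.03,"dz":-0.05,"rx":0,"ry":0,"rz":0},{"dx":0.055,"dy":-0.03,"dz":-0.11,"rx":0,"ry":0,"rz":0},{"dx":0.055,"dy":-0.03,"dz":-0.17,"rx":0,"ry":0,"rz":0}]'; python3 -m inch '[{"dx":0,"dy":0,"dz":-0.06,"rx":0,"ry":0,"rz":0},{"dx":0,"dy":0.03,"dz":-0.12,"rx":0,"ry":0,"rz":0},{"dx":0,"dy":0.07,"dz":-0.17,"rx":0,"ry":0,"rz":0},{"dx":0.02,"dy":0.11,"dz":-0.21,"rx":0,"ry":0,"rz":0},{"dx":0.04,"dy":0.11,"dz":-0.25,"rx":0,"ry":0,"rz":0}]';python3 - <<'E'
from arc import *
s=state();i=optics.camera_info('wrist');im=optics.grab_frame('wrist')
cv2.imwrite('pics/w4.png',im[:,:,::-1])
print('ball on',proj(i,[bk(-45,.11,.048)]).round(),'off',proj(i,[bk(264,.11,.048)]).round(),'ball@.96',proj(i,[bk(-50,.11,.048)]).round())
print([(np.round(d['bbox'],1).tolist(),round(d['confidence'],2)) for d in nets.boxes_of('wrist','brake_ball')][:2])
E
```

```text
time: 16.9
tool_pos: [0.5431, -0.2091, 0.1711]
tool_rot: [-0.0, 0.16, 0.987, 0.001]
contact_force: [1.8, -0.5, 0.1]
gripper_width: 0.003
grasp_force: 0.0
time: 17.4
tool_pos: [0.5419, -0.1128, 0.3721]
tool_rot: [0.001, 0.158, 0.987, 0.001]
contact_force: [-0.1, 0.4, 0.0]
gripper_width: 0.002
grasp_force: 0.0
ball on [[271. 265.]] off [[224. 210.]] ball@.96 [[264. 261.]]
[([290.4, 227.9, 59.9, 90.5], 0.63)]
```

View pics/w4.png

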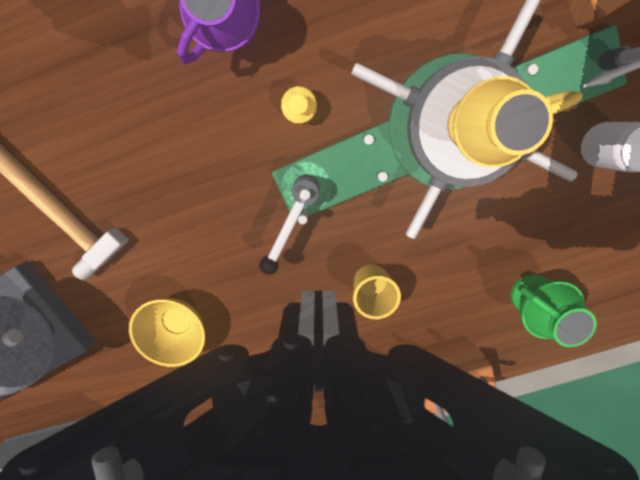

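The ball is at (269,265), against (271,265) predicted for fully on, and the lever lies against the pin. The handle still points at the pointer and nothing else has moved.

```bash
python3 -c "
from plant import ticket
print(ticket.job_done())"
```

```text
the job is handed in; nothing more can be done
None
```

I turned the jug's handle to within about 1° of the pointer, pushed the brake lever against its stop pin and handed the job in at about 17.5 s; the hand-in did not report a verdict.

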